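Put the flat tin away under the sliding spoon tray of a kitchen drawer

TASK

Put the flat tin away in the little wooden cabinet on the counter: pull its drawer all the way out, push the sliding spoon tray inside it all the way to the back, and set the tin down flat on the bottom of the drawer in the space this opens, without dropping it. Then draw the spoon tray all the way forward again over the tin and push the drawer fully shut without slamming it. Leave the tall caddy, the bowl, the jar and the mug where they are.

Things in the scene. Friction and masses are not known exactly. Their poses are not given: they have to be found in the camera images.
- cabinet: Fixed low cherry-wood cabinet with one drawer, on the counter: 310 deep, 300 wide, 132 high. Origin: on the counter, below the middle of the carcass's front edge, against which the drawer's front panel closes. x points into the cabinet (the drawer opens along -x), y along its width, z up. Its front faces roughly world +y. Jar and mug stand on top, 130 or more behind the front edge.
- drawer (a joint): How far the drawer is out, m: 0 shut, 0.235 at its stop; it starts ajar. Slides along the cabinet's x, stays where left, takes about 3 N. Front panel 18 thick, 296 wide, 4 to 115 above the counter. Inside 252 wide, 265 long, side walls up to 100 above the counter; strips 8 x 8 along the side walls, 56 to 64 above the counter, carry the tray.
- drawer_handle (a point): Middle of the drawer's handle: dark metal bar 10 thick along the cabinet's y, straight for 88, its ends bent back to the panel, 88 above the counter. The bar's middle is 40 outside the panel's outer face: a gap of 35 between bar and panel, open from above. Axes as the cabinet's. Moves with the drawer.
- drawer_bay (a point): Point on the drawer's inner floor (20 above the counter), on its centre line, 69 behind the inner face of the front panel: middle of the space, 138 long and 236 wide, that is free when the tray is at the back. Axes as the cabinet's. Moves with the drawer.
- tray (a joint): How far the spoon tray is slid back in the drawer, m: 0 at the front stop (right behind the front panel), 0.135 at the back stop; it starts near the front. Slides along the cabinet's x with about 1 N (too little to move the drawer), stays where left. Its underside is 44 above the drawer's floor.
- tray_lane (a point): Middle of the floor of the spoon tray's empty front lane, 68 above the counter. The tray is light wood, open on top, 125 long, 248 wide; walls 4 thick, rim 98 above the counter. The lane is 55 long (27 either way along x), 240 wide; a full-height divider parts it from the rear lane with the teaspoons. Axes as the cabinet's. Moves with tray and drawer.
- tin: The flat tin to be put away: closed bare-metal box lying flat, 90 long (its x) by 58 wide (its y) by 36 high, about 150 g, a seam round it and a paper label on its lid. Origin: centre of its underside.
- caddy: Bystander: tall square tin of the same bare metal, 64 x 64, 96 high to the top of its round lid. Origin: centre of its underside.
- bowl: Bystander: ceramic bowl, 104 across, 55 high. Origin: centre of its underside.
- jar: Bystander: white jar with a metal cap, 72 across, 85 high, on the cabinet's top. Origin: centre of its underside.
- mug: Bystander: white mug, 76 across, 88 high, on the cabinet's top. Origin: centre of its underside.

How it is judged:
On the way, in this order (a step that is already met when the one before it is completed fails the run):
1. the drawer is pulled out (at least 210 of its 235 mm) (value of joint drawer above 0.21 m), for 0.1 s.
2. the spoon tray is pushed to the back (at least 115 of its 135 mm) (value of joint tray above 0.115 m), for 0.1 s.
3. the tin lies flat on the drawer's floor in the free space, let go (z of tin in the frame of drawer_bay between -0.006 and 0.006 m and x of tin in the frame of drawer_bay between -0.045 and 0.045 m and y of tin in the frame of drawer_bay between -0.105 and 0.105 m and angle between tin's own z axis and vertical below 0.1 rad and linear speed of tin below 0.02 m/s and contact force between tin and the fingers below 0.1 N), for 0.2 s.
4. the tray is drawn forward over the tin (to within 20 mm of its front stop) (value of joint tray below 0.02 m), for 0.1 s.
At the end, for the whole second after the job is handed in: Drawer shut to 5 mm; tray within 25 mm of its front stop; tin at rest and level (0.1 rad) on the drawer's floor (6 mm), its centre under the tray: within 45 mm of the bay point along the drawer and 105 mm across it (value of joint drawer below 0.005 m and value of joint tray below 0.025 m and z of tin in the frame of drawer_bay between -0.006 and 0.006 m and x of tin in the frame of drawer_bay between -0.045 and 0.045 m and y of tin in the frame of drawer_bay between -0.105 and 0.105 m and angle between tin's own z axis and vertical below 0.1 rad and linear speed of tin below 0.02 m/s); the robot touches nothing.
It fails at once if the caddy, bowl, jar or mug moved more than 30 mm (distance of any of caddy, bowl, jar, mug from where it was at the start of the episode above 0.03 m).
It fails at once if the tin dropped or thrown: moving at over 0.7 m/s (a fall of 25 mm) with nothing holding it (linear speed of tin above 0.7 m/s and contact force between tin and the fingers below 0.05 N).
It fails at once if the drawer slammed: closing at over 0.5 m/s (velocity of joint drawer below -0.5 m/s).
It also fails if it takes over 72 s, if anything falls off the work surface, if the arm or the gripper's body presses on something with over 40 N, if the wrist force passes 120 N, or if a joint passes its speed limit or range.

ROBOT

A 6-joint arm with a two-finger parallel gripper is mounted at the origin on the work surface. World frame = base frame: x ahead of the robot, y to its left, z up, the work surface at z = 0. Lengths are in m, angles in rad, forces in N, time in s.
With the tool pointing down it reaches from about 0.3 to 0.775 m from the base axis. Payload 14.6 kg.
Tool frame: the origin (TCP) lies at the centre of the arm's flange, where the gripper is bolted on; the fingertips stand 199 mm ahead of it and the grasp point (between the pads) lies ctrl.tcp_to_grasp ahead of it (ctrl.tcp_to_grasp is the distance from the TCP to the grasp point, in m); z points along the fingers, y is the line along which they close (so a half turn about z gives the same grasp; the last joint's range is limited). The gripper opens to 94 mm and grips with 3 to 60 N. Pads are 16 mm wide; open, the fingers measure 119 mm over their backs; the gripper's body (75 mm by 177 mm) begins 78 mm behind the grasp point.
Start: joints at [1.234, 0.3, 1.521, -0, 1.321, -0.067], TCP at [0.147, 0.53, 0.405] pointing down, gripper open.
Joint ranges: [-3.03, 3.03], [-0.79, 2.21], [0.23, 2.52], [-1.04, 4.18], [0, 3.07], [-2.55, 2.55]. Speed limits (rad/s): [2.22, 2.22, 2.57, 3.14, 3.14, 3.14].

INTERFACE

Orientations are given as [roll, pitch, yaw] about the fixed x, y, z axes, in that order (R = Rz(yaw) Ry(pitch) Rx(roll)).
In Python, from station import ctrl gives the robot as it stands. The module is installed in compiled form; this text tells all that it offers.
- The arm moves only by the shell command python3 -m jog 'ROWS' [OPENING] [FORCE]. ROWS is JSON, a list of rows, each a list of 6 numbers: the shift along the tool's x, y, z in cm, then the turn, a rotation vector about the tool's x, y, z in rad. In form: [[tx, ty, tz, ax, ay, az], ...]. A call has 1 to 8 rows; each row is the pose to reach, as a shift and turn from the pose commanded when the call began, along the tool's axes at that moment; what a row does not reach only later rows make up. A row lasts 1/10 s, in which the tool goes at most 50 mm and 8.59 degrees, less where a joint would pass 70% of its speed; a pose out of reach is approached as far as the arm can. A call with a gripper value outside its range is refused whole. OPENING is the opening in per cent of the stroke, from 0 (shut) to 100 (fully open), set as the call begins (- or left out, the last holds). The fingers move at their own pace and stop on an object; FORCE is the grip in N (left out, the last holds). Time passes only in rows, so rows that repeat a pose let the fingers close. It gives the time, the measured TCP pose, the force, the opening and the grip force at its end, in the units of the state.
- ctrl.get_obs(): the state, without advancing time (a new reading comes with each control period).
- ctrl.camera(name): name is "side" or "top" or "wrist"; returns a dict with "img" (384x512x3 uint8, blue, green, red), "intrinsics" (3x3 intrinsics, pixels), "R" (3x3) and "t" (3): a world point X has camera coordinates R X + t. Camera axes: x right, y down, z forward; pixel columns grow to the right and rows downward; lengths in m; the calibration is good to about 2 mm. A picture is of the moment at which its call begins. There is no depth.
- ctrl.hand_in(): hands the job in; it is judged then, once.
The state is a dict: "time_s": time; "qpos": joint angles; "joint_vel": joint speeds; "tau": joint torques, N m; "ee_pos": TCP position; "eef_rot": TCP orientation; "force": force on the tool from outside, world axes, zero at the start; "moment": the same for the moment, N m; "grip_width": finger opening in m; "grip_force": force on a finger pad.
Only numpy, scipy, OpenCV 4.12 (cv2) and the standard library are available. Lean on these libraries where they do the work, as an engineer would, in place of code of your own. Each camera call takes 0.05 s, during which the arm holds its last target. There are 200 camera calls.

## Working session

There is one attempt and no reset: what is moved stays moved. The work goes in short steps, Python scripts to look and compute and a shell command to move; the robot and the scene stay as the last step left them, time stands still between calls to the robot, and variables do not carry over. Pictures are saved under pics/ and viewed, at most 10 in all, crops included, and the job is handed in when it is done.

```bash
mkdir -p pics
python3 - <<'E'
from station import ctrl
import cv2,numpy as np
for n in ["side","top"]:
    c=ctrl.camera(n); cv2.imwrite(f"pics/{n}0.png",cv2.resize(c["img"],(800,600),interpolation=cv2.INTER_CUBIC)); print(n,c["intrinsics"].tolist(),(-c["R"].T@c["t"]).round(3),c["R"].round(3).tolist())
o=ctrl.get_obs();print(ctrl.tcp_to_grasp,o["ee_pos"],o["eef_rot"],o["time_s"],o["grip_width"])
E
```

```text
side [[358.52596718551126, 0.0, 260.74862516730894], [0.0, 358.52596718551126, 191.47070692146553], [0.0, 0.0, 1.0]] [0.437 0.778 0.757] [[-0.986, -0.165, 0.009], [-0.116, 0.656, -0.746], [0.117, -0.737, -0.666]]
top [[361.55448604598257, 0.0, 255.88040826862922], [0.0, 361.55448604598257, 191.1856706742791], [0.0, 0.0, 1.0]] [0.373 0.034 1.184] [[0.021, -1.0, -0.007], [-0.984, -0.019, -0.178], [0.177, 0.01, -0.984]]
0.1804 [0.14659767 0.53006671 0.40416274] [-3.14054796e+00 -5.85844656e-05  2.87179065e+00] 0.1 0.09388012305733517
```

View pics/side0.png

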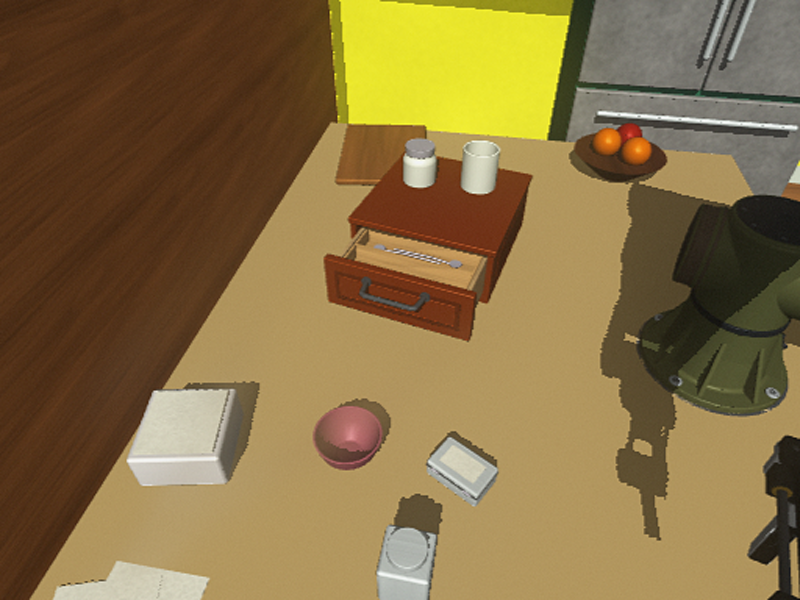

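View pics/top0.png

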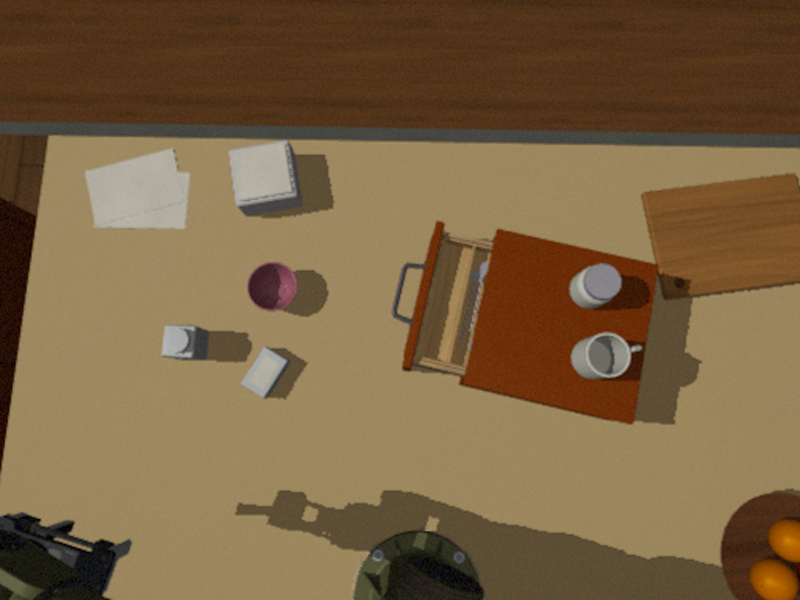

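Side view: drawer ajar, handle bar about (365–425, 295), tin lid at about (462,467). The top view shows the handle at (398,292), the tin at (266,371), the caddy at (183,342) and the bowl at (272,287). Cabinet top corners there are (497,231), (462,384), (634,422) and (657,265).

```bash
cat > h.py <<'E'
from station import ctrl
import numpy as np, cv2
from scipy.spatial.transform import Rotation as Ro
def pix(c,u,v,z,s=1.5625,ox=0,oy=0):
    "pixel (u,v) of a picture scaled by s and cropped at ox,oy (original px) -> world point at height z"
    p=np.array([(u+.5)/s-.5+ox,(v+.5)/s-.5+oy,1]); d=c["R"].T@np.linalg.inv(c["intrinsics"])@p
    C=-c["R"].T@c["t"]; return C+d*(z-C[2])/d[2]
def shift(grasp,yaw,o=None):
    "row (cm, rad) that brings the grasp point to grasp, tool straight down with tool yaw (roll=pi)"
    o=o or ctrl.get_obs(); R0=Ro.from_euler("xyz",o["eef_rot"]); R1=Ro.from_euler("xyz",[np.pi,0,yaw])
    t=np.array(grasp)-R1.apply([0,0,ctrl.tcp_to_grasp])-o["ee_pos"]
    return np.r_[R0.inv().apply(t)*100,(R0.inv()*R1).as_rotvec()].round(3)
def grasp(o=None):
    o=o or ctrl.get_obs(); return o["ee_pos"]+Ro.from_euler("xyz",o["eef_rot"]).apply([0,0,ctrl.tcp_to_grasp])
def crop(name,x,y,w,h,s,f):
    c=ctrl.camera(name); cv2.imwrite(f,cv2.resize(c["img"][y:y+h,x:x+w],None,fx=s,fy=s,interpolation=cv2.INTER_CUBIC)); return c
E
python3 - <<'E'
from h import *
t=ctrl.camera("top");s=ctrl.camera("side")
for n,z,P in [("cab",.132,[(497,231),(462,384),(634,422),(657,265)]),("bar",.088,[(402,267),(394,316)]),("panel",.115,[(441,223),(405,369)]),("tin",.036,[(262,349),(288,362),(268,397),(242,382)]),("bowl",.055,[(272,287)]),("caddy",.096,[(178,342)])]:
    print(n,[pix(t,*p,z)[:2].round(3).tolist() for p in P])
for n,z,P in [("cab",.132,[(350,220),(497,252),(532,176)]),("panel",.115,[(328,257),(476,293)]),("bar",.088,[(363,292),(425,306)]),("tin",.036,[(452,437),(497,467),(477,496),(428,461)])]:
    print("side",n,[pix(s,*p,z)[:2].round(3).tolist() for p in P])
x=[(crop("top",130,190,80,72,5,"pics/a.png")),crop("side",245,260,80,72,5,"pics/b.png")]
cv2.imwrite("pics/tin.png",np.hstack([cv2.imread("pics/a.png"),cv2.imread("pics/b.png")]))
E
```

```text
cab [[0.7, -0.139], [0.406, -0.072], [0.345, -0.384], [0.639, -0.443]]
bar [[0.636, 0.043], [0.537, 0.057]]
panel [[0.72, -0.032], [0.433, 0.033]]
tin [[0.471, 0.325], [0.446, 0.271], [0.375, 0.307], [0.404, 0.361]]
bowl [[0.597, 0.308]]
caddy [[0.476, 0.473]]
side cab [[0.699, -0.128], [0.405, -0.073], [0.342, -0.371]]
side panel [[0.717, -0.025], [0.435, 0.03]]
side bar [[0.638, 0.032], [0.521, 0.049]]
side tin [[0.446, 0.277], [0.376, 0.317], [0.401, 0.368], [0.476, 0.324]]
```

View pics/tin.png

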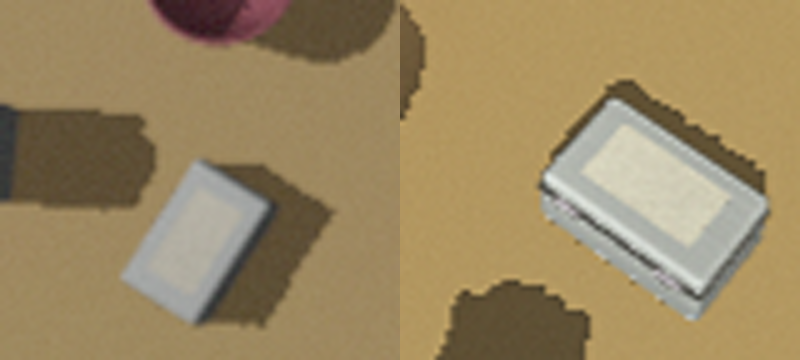

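Run:
```python
from h import *
t=ctrl.camera("top");s=ctrl.camera("side")
print([pix(t,u,v,.036,5,130,190)[:2].round(4).tolist() for u,v in [(200,159),(274,206),(198,324),(122,279)]])
print([pix(s,u,v,.036,5,245,260)[:2].round(4).tolist() for u,v in [(215,98),(368,206),(308,292),(140,187)]])
print(shift([.583,.042,.20],2.937), shift([.583,.042,.088],2.937))
```

```text
[[0.4772, 0.3187], [0.4483, 0.2698], [0.3738, 0.3133], [0.4006, 0.363]]
[[0.4494, 0.277], [0.375, 0.3224], [0.3988, 0.3688], [0.4778, 0.3303]]
[-55.07  -35.411   2.423  -0.      0.     -0.065] [-55.07  -35.408  13.623  -0.      0.     -0.065]
```

```bash
python3 -m jog '[[-7,-4.5,0.3,0,0,-0.01],[-14,-9,0.6,0,0,-0.02],[-21,-13.5,0.9,0,0,-0.03],[-28,-18,1.2,0,0,-0.04],[-35,-22.5,1.5,0,0,-0.065],[-42,-27,1.8,0,0,-0.065],[-55.1,-35.4,2.4,0,0,-0.065],[-55.1,-35.4,2.4,0,0,-0.065]]' 32 20
python3 -c "
from h import *
print(grasp(),shift([.583,.042,.20],2.937))"
```

```text
time_s: 1.2
ee_pos: [0.414, 0.2303, 0.3903]
eef_rot: [3.141, 0.001, 2.937]
force: [1.0, 1.7, -0.2]
grip_width: 0.0335
grip_force: 0.0
[0.41414573 0.23039744 0.20993145] [-2.0372e+01 -1.5007e+01  9.9800e-01  0.0000e+00  1.0000e-03 -0.0000e+00]
```

```bash
python3 -m jog '[[-20.4,-15,1,0,0,0],[-20.4,-15,1,0,0,0],[-20.4,-15,1,0,0,0],[-20.4,-15,1,0,0,0],[-20.4,-15,1,0,0,0],[-20.4,-15,1,0,0,0],[-20.4,-15,1,0,0,0],[-20.4,-15,1,0,0,0]]'
python3 - <<'E'
from h import *
print(grasp(),shift([.583,.042,.088],2.937))
w=ctrl.camera("wrist"); cv2.imwrite("pics/w1.png",cv2.resize(w["img"],(800,600)))
# where the bar ends (assumed) should appear
for d in [.138,.148]:
  for y in [-.044,.044]:
    X=np.array([.5525+.203*d+.979*y,-.104+.979*d-.203*y,.088]); p=w["intrinsics"]@(w["R"]@X+w["t"]); print(d,y,(p[:2]/p[2]*1.5625).round())
E
```

```text
time_s: 2.0
ee_pos: [0.5818, 0.0446, 0.3801]
eef_rot: [3.142, -0.0, 2.937]
force: [0.7, 0.3, 0.2]
grip_width: 0.0304
grip_force: 0.0
[0.58179099 0.04460219 0.19973752] [-0.169 -0.23  11.174  0.    -0.     0.   ]
0.138 -0.044 [368. 226.]
0.138 0.044 [370. 383.]
0.148 -0.044 [387. 226.]
0.148 0.044 [387. 383.]
```

View pics/w1.png

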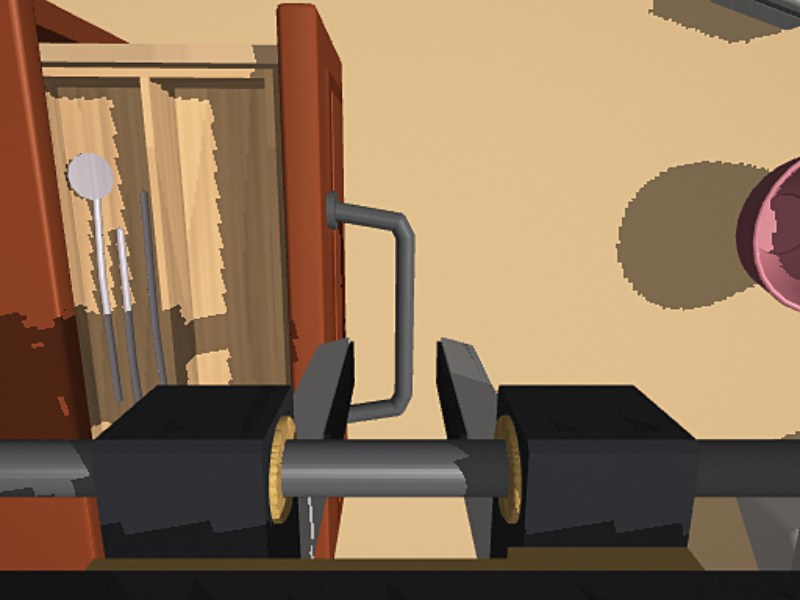

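The wrist view puts the bar at column 405, running from row 225 to row 402. That is about 9 mm further out than assumed, so I target (0.588, 0.048).

```bash
python3 -c "
from h import *
print(shift([.588,.048,.088],2.937))"
```

```text
[-5.4700e-01  4.3200e-01  1.1197e+01  0.0000e+00  0.0000e+00  1.0000e-03]
```

```bash
python3 -m jog '[[-0.5,0.4,0,0,0,0],[-0.5,0.4,3,0,0,0],[-0.5,0.4,6,0,0,0],[-0.5,0.4,9,0,0,0],[-0.5,0.4,11.2,0,0,0],[-0.5,0.4,11.2,0,0,0]]'
python3 -m jog '[[0,0,0,0,0,0],[0,0,0,0,0,0],[0,0,0,0,0,0],[0,0,0,0,0,0],[0,0,0,0,0,0]]' 0 15
python3 -c "
from h import *
print(grasp())"
```

```text
time_s: 2.65
ee_pos: [0.5875, 0.0476, 0.2656]
eef_rot: [-3.141, -0.004, 2.938]
force: [-1.1, -0.0, 0.0]
grip_width: 0.0301
grip_force: 0.0
time_s: 3.15
ee_pos: [0.5883, 0.0469, 0.2696]
eef_rot: [3.141, 0.002, 2.937]
force: [-0.1, 2.7, 7.1]
grip_width: 0.0094
grip_force: 15.0
[0.58873419 0.04695272 0.08922884]
```

```bash
python3 -m jog '[[0,1,0,0,0,0],[0,3,0,0,0,0],[0,5,0,0,0,0],[0,7,0,0,0,0],[0,9,0,0,0,0],[0,11,0,0,0,0],[0,12.5,0,0,0,0],[0,12.5,0,0,0,0]]'
python3 -m jog '[[0,0.4,0,0,0,0],[0,0.8,0,0,0,0],[0,0.8,0,0,0,0]]'
python3 -c "
from h import *
print(grasp())"
```

```text
time_s: 3.95
ee_pos: [0.6142, 0.1706, 0.2697]
eef_rot: [3.14, 0.005, 2.938]
force: [6.0, 1.4, 2.3]
grip_width: 0.0096
grip_force: 15.0
time_s: 4.25
ee_pos: [0.6157, 0.177, 0.2697]
eef_rot: [3.14, 0.004, 2.937]
force: [6.6, 1.2, 2.8]
grip_width: 0.0093
grip_force: 15.0
[0.61650889 0.17707602 0.08929458]
```

```bash
python3 -m jog '[[0,0.3,0,0,0,0],[0,0.6,0,0,0,0],[0,0.6,0,0,0,0]]'
python3 -m jog '[[0,0.3,0,0,0,0],[0,0.6,0,0,0,0],[0,0.6,0,0,0,0]]'
python3 -c "
from h import *
print(grasp())"
```

```text
time_s: 4.55
ee_pos: [0.6168, 0.1799, 0.2695]
eef_rot: [-3.135, 0.001, 2.935]
force: [-6.0, -29.1, 12.5]
grip_width: 0.0123
grip_force: 15.0
time_s: 4.85
ee_pos: [0.618, 0.1857, 0.2695]
eef_rot: [-3.135, 0.001, 2.935]
force: [-5.6, -28.7, 12.1]
grip_width: 0.0238
grip_force: 15.0
[0.61800815 0.18451853 0.08906647]
```

```bash
python3 -m jog '[[0,-0.7,0,0,0,0],[0,-0.7,0,0,0,0],[0,-0.7,0,0,0,0],[0,-0.7,-3,0,0,0],[0,-0.7,-7,0,0,0],[0,-0.7,-8,0,0,0],[0,-0.7,-8,0,0,0]]' 32
python3 - <<'E'
from h import *
print(grasp(),shift([.5963,.081,.15],2.935),shift([.5963,.081,.0926],2.935))
t=crop("top",190,110,180,140,4,"pics/t2.png")
F=np.array([.5565,-.109]);e=np.array([.205,.979]);f=np.array([.979,-.205])
for n,z,d,y in [("bar",.088,.293,0),("panelL",.115,.235,.148),("panelR",.115,.235,-.148),("lane",.068,.194,0)]:
    X=np.r_[F+e*d+f*y,z]; p=t["intrinsics"]@(t["R"]@X+t["t"]); print(n,((p[:2]/p[2]-[190,110])*4).round())
E
```

```text
time_s: 5.55
ee_pos: [0.6161, 0.1823, 0.3498]
eef_rot: [3.14, 0.003, 2.937]
force: [0.2, -0.3, -1.1]
grip_width: 0.0301
grip_force: 0.0
[0.61664912 0.18242493 0.16944208] [-1.1200e-01 -1.0321e+01  1.9290e+00  1.0000e-03  3.0000e-03  2.0000e-03] [-9.5000e-02 -1.0329e+01  7.6690e+00  1.0000e-03  3.0000e-03  2.0000e-03]
bar [ 94. 264.]
panelL [210.  90.]
panelR [117. 463.]
lane [219. 297.]
```

View pics/t2.png

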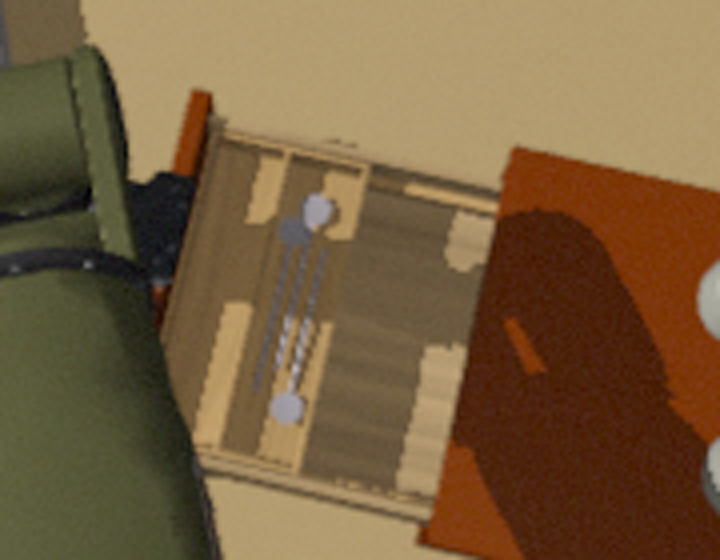

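The drawer is fully out. At row 297 the front lane runs from about column 182 to 262, so my predicted entry point at (219,297) is in the middle.

```bash
python3 -m jog '[[-0.1,-4,0.5,0,0,0],[-0.1,-8,1,0,0,0],[-0.1,-10.3,1.5,0,0,0],[-0.1,-10.3,3,0,0,0],[-0.1,-10.3,6,0,0,0],[-0.1,-10.3,7.6,0,0,0],[-0.1,-10.3,7.6,0,0,0]]' 0 15
python3 -m jog '[[0,-1,0,0,0,0],[0,-3,0,0,0,0],[0,-5,0,0,0,0],[0,-7,0,0,0,0],[0,-9,0,0,0,0],[0,-11,0,0,0,0],[0,-12,0,0,0,0],[0,-12,0,0,0,0]]'
python3 -c "
from h import *
g=grasp();print(g,(g[:2]-[.5565,-.109])@[.205,.979])"
```

```text
time_s: 6.3
ee_pos: [0.5959, 0.0818, 0.2689]
eef_rot: [-3.141, -0.004, 2.937]
force: [0.5, 0.2, 1.5]
grip_width: 0.0006
grip_force: 0.0
time_s: 7.1
ee_pos: [0.5715, -0.0375, 0.2716]
eef_rot: [-3.141, -0.001, 2.936]
force: [0.2, -0.5, -0.1]
grip_width: 0.0008
grip_force: 0.0
[ 0.57139775 -0.03748435  0.09119011] 0.07306786338776333
```

```bash
python3 -m jog '[[0,-0.5,0,0,0,0],[0,-1,0,0,0,0],[0,-1.4,0,0,0,0],[0,-1.4,0,0,0,0]]'
python3 -m jog '[[0,-0.3,0,0,0,0],[0,-0.6,0,0,0,0],[0,-0.6,0,0,0,0]]'
python3 - <<'E'
from h import *
g=grasp();print(g,(g[:2]-[.5565,-.109])@[.205,.979])
crop("top",190,110,180,140,4,"pics/t3.png")
E
```

```text
time_s: 7.5
ee_pos: [0.5689, -0.0506, 0.2721]
eef_rot: [-3.141, 0.0, 2.937]
force: [0.5, 0.5, 1.0]
grip_width: 0.0
grip_force: 0.0
time_s: 7.8
ee_pos: [0.5676, -0.0566, 0.2721]
eef_rot: [-3.141, 0.0, 2.937]
force: [0.4, -0.2, -0.4]
grip_width: 0.0005
grip_force: 0.0
[ 0.56762216 -0.0566076   0.09173984] 0.0535721985153554
```

View pics/t3.png

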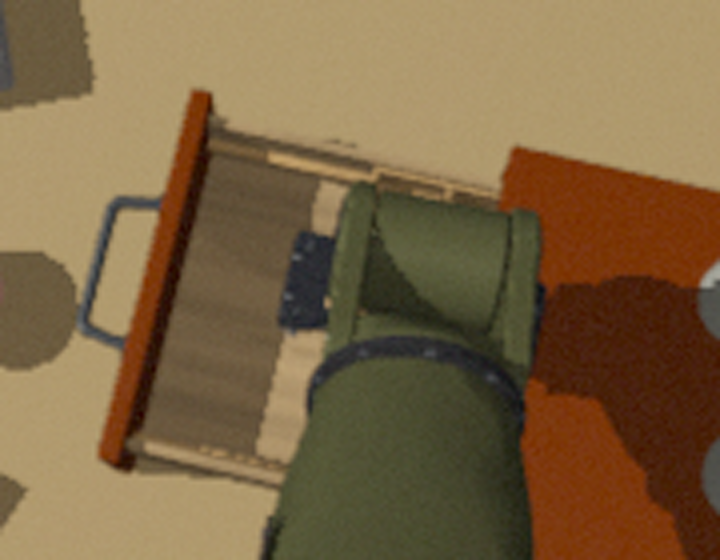

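```bash
python3 -m jog '[[0,-0.3,0,0,0,0],[0,-0.5,0,0,0,0],[0,-0.5,0,0,0,0]]'
python3 -m jog '[[0,0.6,0,0,0,0],[0,0.6,-3,0,0,0],[0,0.6,-7,0,0,0],[0,0.6,-11,0,0,0],[0,0.6,-11,0,0,0]]'
python3 -c "
from h import *
print(grasp(),shift([.425,.320,.15],2.618))"
```

```text
time_s: 8.15
ee_pos: [0.5666, -0.0614, 0.2722]
eef_rot: [-3.141, 0.0, 2.937]
force: [-0.3, -0.7, 0.4]
grip_width: 0.0008
grip_force: 0.0
time_s: 8.65
ee_pos: [0.5682, -0.0549, 0.3877]
eef_rot: [3.141, 0.009, 2.937]
force: [-0.4, -0.1, -0.4]
grip_width: 0.0004
grip_force: 0.0
[ 0.56973958 -0.05522152  0.20731151] [2.1687e+01 3.3803e+01 5.5500e+00 2.0000e-03 9.0000e-03 3.1900e-01]
```

```bash
python3 -m jog '[[2.5,4,0,0,0,0],[5,8,0,0,0,0.05],[7.5,12,0,0,0,0.1],[10,16,1,0,0,0.15],[12.5,20,2,0,0,0.2],[15,24,3,0,0,0.25],[18,28,4,0,0,0.3],[21.7,33.8,5,0,0,0.32]]' 100 15
python3 - <<'E'
from h import *
print(grasp(),shift([.425,.320,.15],2.618))
crop("top",190,100,180,140,3,"pics/a.png");w=ctrl.camera("wrist");cv2.imwrite("pics/w.png",w["img"])
a=cv2.imread("pics/a.png");b=np.zeros((420,800,3),np.uint8);b[:,:440]=a[:,:440];b[:270,440:]=cv2.resize(w["img"],(360,270));cv2.imwrite("pics/t4.png",b)
X=np.array([.425,.320,.036]);p=w["intrinsics"]@(w["R"]@X+w["t"]);print(p[:2]/p[2]*360/512+[440,0])
E
```

```text
time_s: 9.45
ee_pos: [0.4299, 0.3026, 0.3341]
eef_rot: [-3.141, -0.0, 2.615]
force: [0.9, 0.2, 0.3]
grip_width: 0.0609
grip_force: 0.0
[0.429785   0.30247915 0.15373166] [ 1.299e+00  1.262e+00  3.730e-01 -1.000e-03 -0.000e+00 -3.000e-03]
[625.41683446 130.00064346]
```

View pics/t4.png

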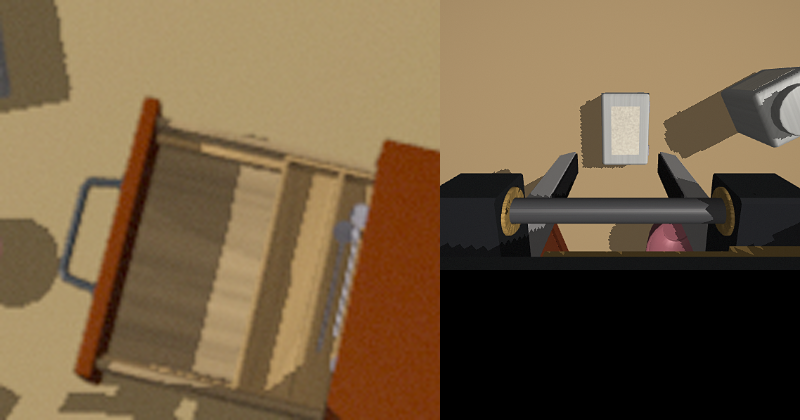

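The tray is at the back and the drawer still out. In the wrist view the tin's lid is centred at (625,129) and predicted at (625,130), so it is located well. Descending to grasp.

```bash
python3 -m jog '[[1.3,1.3,0,0,0,0],[1.3,1.3,0,0,0,0],[1.3,1.3,4,0,0,0],[1.3,1.3,8,0,0,0],[1.3,1.3,11,0,0,0],[1.3,1.3,12.8,0,0,0],[1.3,1.3,12.8,0,0,0]]' 100
python3 -m jog '[[0,0,0,0,0,0],[0,0,0,0,0,0],[0,0,0,0,0,0],[0,0,0,0,0,0],[0,0,0,0,0,0],[0,0,0,0,0,0]]' 0 20
python3 -c "
from h import *
print(grasp())"
```

```text
time_s: 10.25
ee_pos: [0.4265, 0.3174, 0.2048]
eef_rot: [-3.138, -0.002, 2.616]
force: [0.5, 0.3, 0.9]
grip_width: 0.0941
grip_force: 0.0
time_s: 10.85
ee_pos: [0.4267, 0.3186, 0.2075]
eef_rot: [3.141, 0.0, 2.617]
force: [-0.6, -1.0, 5.7]
grip_width: 0.0577
grip_force: 20.0
[0.42679111 0.31865928 0.02714274]
```

```bash
python3 -m jog '[[0,0,-2,0,0,0],[0,0,-5,0,0,0],[0,0,-9,0,0,0],[0,0,-13,0,0,0],[0,0,-15,0,0,0],[0,0,-15,0,0,0]]'
python3 -c "
from h import *
o=ctrl.get_obs();print(o['grip_width'],grasp(o),shift([.5905,.0535,.18],2.936))"
```

```text
time_s: 11.45
ee_pos: [0.4267, 0.3187, 0.3598]
eef_rot: [3.137, 0.002, 2.617]
force: [-0.7, -0.4, -2.0]
grip_width: 0.058
grip_force: 20.0
0.05800192004673594 [0.42746912 0.31913993 0.17940342] [-2.7458e+01 -1.4743e+01 -6.4000e-02  4.0000e-03  3.0000e-03 -3.1900e-01]
```

```bash
python3 -m jog '[[-3.5,-1.9,0,0,0,-0.05],[-7,-3.8,0,0,0,-0.1],[-10.5,-5.7,0,0,0,-0.15],[-14,-7.6,0,0,0,-0.2],[-17.5,-9.4,0,0,0,-0.25],[-21,-11.2,0,0,0,-0.32],[-24.5,-13.1,0,0,0,-0.32],[-27.4,-14.7,0,0,0,-0.32]]'
python3 -m jog '[[0,0,0,0,0,0],[0,0,0,0,0,0],[0,0,0,0,0,0]]'
python3 -c "
from h import *
print(grasp(),shift([.5905,.0535,.049],2.936))"
```

```text
time_s: 12.25
ee_pos: [0.5908, 0.0522, 0.355]
eef_rot: [-3.141, -0.002, 2.936]
force: [-0.1, 0.9, -1.0]
grip_width: 0.058
grip_force: 20.0
time_s: 12.55
ee_pos: [0.5898, 0.0548, 0.3561]
eef_rot: [-3.141, -0.002, 2.937]
force: [-0.4, 0.6, -1.1]
grip_width: 0.058
grip_force: 20.0
[0.58948821 0.05481303 0.17569749] [-1.180e-01 -1.090e-01  1.267e+01 -0.000e+00 -2.000e-03  1.000e-03]
```

```bash
python3 -m jog '[[-0.1,-0.1,2,0,0,0],[-0.1,-0.1,5,0,0,0],[-0.1,-0.1,8,0,0,0],[-0.1,-0.1,10,0,0,0],[-0.1,-0.1,11.4,0,0,0],[-0.1,-0.1,12,0,0,0],[-0.1,-0.1,12,0,0,0],[-0.1,-0.1,12,0,0,0]]'
python3 -c "
from h import *
print(grasp(),shift([.5905,.0535,.047],2.936))"
```

```text
time_s: 13.35
ee_pos: [0.5911, 0.0531, 0.2381]
eef_rot: [3.141, 0.001, 2.937]
force: [-1.0, 0.1, -0.9]
grip_width: 0.0581
grip_force: 20.0
[0.59135875 0.05308487 0.05769742] [6.80e-02 2.90e-02 1.07e+00 0.00e+00 1.00e-03 1.00e-03]
```

```bash
python3 -m jog '[[0,0,0.4,0,0,0],[0,0,0.8,0,0,0],[0,0,0.8,0,0,0],[0,0,0.8,0,0,0]]'
python3 -m jog '[[0,0,0.15,0,0,0],[0,0,0.3,0,0,0],[0,0,0.3,0,0,0]]'
python3 -c "
from h import *
print(grasp())"
```

```text
time_s: 13.75
ee_pos: [0.5909, 0.0529, 0.2291]
eef_rot: [-3.142, -0.0, 2.937]
force: [-0.1, -0.4, -0.8]
grip_width: 0.0577
grip_force: 20.0
time_s: 14.05
ee_pos: [0.591, 0.0529, 0.2275]
eef_rot: [3.141, 0.001, 2.937]
force: [-7.8, 0.1, 14.6]
grip_width: 0.058
grip_force: 20.0
[0.59114752 0.05291063 0.04711781]
```

```bash
python3 -m jog '[[0,0,-0.1,0,0,0],[0,0,-0.1,0,0,0],[0,0,-0.1,0,0,0],[0,0,-0.1,0,0,0],[0,0,-0.1,0,0,0]]' 77
python3 -m jog '[[0,0,-1,0,0,0],[0,0,-3,0,0,0],[0,0,-6,0,0,0],[0,0,-10,0,0,0],[0,0,-13,0,0,0],[0,0,-13,0,0,0]]'
python3 - <<'E'
from h import *
w=ctrl.camera("wrist");cv2.imwrite("pics/w5.png",cv2.resize(w["img"],(600,450)))
# expected tin lid corners and tray divider
F=np.array([.5565,-.109]);e=np.array([.205,.979]);f=np.array([.979,-.205])
print(grasp())
for n,z,d,y in [("lid",.056,.166,0),("lane",.068,.069,0),("dividerfront",.098,.041,0),("trayfront",.098,.1,0)]:
    X=np.r_[F+e*d+f*y,z]; p=w["intrinsics"]@(w["R"]@X+w["t"]); print(n,(p[:2]/p[2]*600/512).round())
print(shift(np.r_[F+e*.069,.2],2.936),shift(np.r_[F+e*.069,.0926],2.936))
E
```

```text
time_s: 14.55
ee_pos: [0.5909, 0.0529, 0.227]
eef_rot: [-3.142, -0.0, 2.937]
force: [-0.6, 0.6, 0.4]
grip_width: 0.0726
grip_force: 0.0
time_s: 15.15
ee_pos: [0.5911, 0.0529, 0.3624]
eef_rot: [3.14, 0.007, 2.937]
force: [0.3, 0.5, -0.5]
grip_width: 0.0725
grip_force: 0.0
[0.59159321 0.05290582 0.1792234 ]
lid [295. 220.]
lane [162. 224.]
dividerfront [103. 234.]
trayfront [194. 234.]
[ 5.100e-02 -9.646e+00 -2.087e+00  1.000e-03  4.000e-03  1.000e-03] [ 9.500e-02 -9.656e+00  8.653e+00  1.000e-03  4.000e-03  1.000e-03]
```

View pics/w5.png

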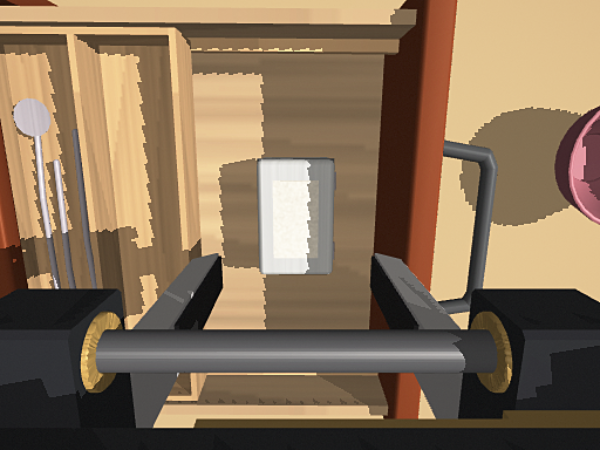

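The tin lies flat at (295,217) as predicted. The tray lane is at columns 95–185, so I enter it slightly deeper.

```bash
python3 -m jog '[[0,-4,0,0,0,0],[0,-8,0,0,0,0],[0,-9.8,0,0,0,0],[0,-9.8,2,0,0,0],[0,-9.8,4,0,0,0],[0,-9.8,6,0,0,0],[0,-9.8,8,0,0,0],[0,-9.8,8.5,0,0,0]]' 0 15
python3 -m jog '[[0,0,0,0,0,0],[0,1,0,0,0,0],[0,3,0,0,0,0],[0,5,0,0,0,0],[0,7,0,0,0,0],[0,9,0,0,0,0],[0,11,0,0,0,0],[0,13,0,0,0,0]]'
python3 -c "
from h import *
g=grasp();print(g,(g[:2]-[.5565,-.109])@[.205,.979])"
```

```text
time_s: 16.0
ee_pos: [0.5703, -0.043, 0.2692]
eef_rot: [-3.141, -0.005, 2.937]
force: [0.3, -0.5, 0.4]
grip_width: 0.012
grip_force: 0.0
time_s: 16.8
ee_pos: [0.5977, 0.0856, 0.2733]
eef_rot: [3.141, 0.002, 2.937]
force: [1.1, -1.3, -0.1]
grip_width: 0.0006
grip_force: 0.6
[0.59797697 0.08563566 0.09291001] 0.19905108984007
```

```bash
python3 -m jog '[[0,0.5,0,0,0,0],[0,1,0,0,0,0],[0,1.4,0,0,0,0],[0,1.4,0,0,0,0]]'
python3 -m jog '[[0,0.3,0,0,0,0],[0,0.6,0,0,0,0],[0,0.6,0,0,0,0]]'
python3 -c "
from h import *
g=grasp();print(g,(g[:2]-[.5565,-.109])@[.205,.979])"
```

```text
time_s: 17.2
ee_pos: [0.6003, 0.0978, 0.2723]
eef_rot: [3.141, 0.0, 2.937]
force: [-0.5, -0.5, 0.3]
grip_width: 0.0004
grip_force: 0.0
time_s: 17.5
ee_pos: [0.6014, 0.1021, 0.2722]
eef_rot: [-3.138, -0.001, 2.936]
force: [-5.9, -16.6, 5.3]
grip_width: 0.0004
grip_force: 8.7
[0.60108885 0.10141354 0.09176932] 0.21513556891721003
```

```bash
python3 -m jog '[[0,-1,0,0,0,0],[0,-1.3,0,0,0,0],[0,-1.3,-3,0,0,0],[0,-1.3,-7,0,0,0],[0,-1.3,-8.5,0,0,0],[0,-1.3,-8.5,0,0,0]]' 0
python3 -m jog '[[0,4,0,0,0,0],[0,8,0,0,0,0],[0,8.5,0,0,0,0],[0,8.5,0,0,0,0]]' 32
python3 -c "
from h import *
print(grasp(),shift([.6166,.1785,.088],2.936))"
```

```text
time_s: 18.1
ee_pos: [0.5989, 0.0911, 0.3593]
eef_rot: [3.14, 0.004, 2.937]
force: [-0.1, 0.5, 0.6]
grip_width: 0.0002
grip_force: 0.0
time_s: 18.5
ee_pos: [0.616, 0.1751, 0.3549]
eef_rot: [-3.14, -0.002, 2.938]
force: [1.3, -0.7, -1.0]
grip_width: 0.0282
grip_force: 0.0
[0.61548542 0.17501422 0.17452595] [-1.600e-02  3.530e-01  8.652e+00 -1.000e-03 -2.000e-03  2.000e-03]
```

```bash
python3 -m jog '[[0,0.3,0,0,0,0],[0,0.3,0,0,0,0],[0,0.3,3,0,0,0],[0,0.3,6,0,0,0],[0,0.3,8,0,0,0],[0,0.3,8.6,0,0,0],[0,0.3,8.6,0,0,0]]' 32
python3 -m jog '[[0,0,0,0,0,0],[0,0,0,0,0,0],[0,0,0,0,0,0],[0,0,0,0,0,0],[0,0,0,0,0,0]]' 0 15
python3 -c "
from h import *
g=grasp();print(g,(g[:2]-[.5565,-.109])@[.205,.979])"
```

```text
time_s: 19.2
ee_pos: [0.6168, 0.1766, 0.2708]
eef_rot: [-3.141, -0.001, 2.936]
force: [-0.8, -0.5, 0.5]
grip_width: 0.0303
grip_force: 0.0
time_s: 19.7
ee_pos: [0.6168, 0.177, 0.2721]
eef_rot: [3.141, 0.001, 2.937]
force: [-1.4, -3.3, 6.4]
grip_width: 0.0096
grip_force: 15.0
[0.61706974 0.17700747 0.09168939] 0.2924181083014541
```

```bash
python3 -m jog '[[0,-0.7,0,0,0,0],[0,-2,0,0,0,0],[0,-3.5,0,0,0,0],[0,-5,0,0,0,0],[0,-6.5,0,0,0,0],[0,-8,0,0,0,0],[0,-9.5,0,0,0,0],[0,-11,0,0,0,0]]'
python3 -m jog '[[0,-1.5,0,0,0,0],[0,-3,0,0,0,0],[0,-4.5,0,0,0,0],[0,-6,0,0,0,0],[0,-7.5,0,0,0,0],[0,-9,0,0,0,0],[0,-10.3,0,0,0,0],[0,-11,0,0,0,0]]'
python3 -c "
from h import *
g=grasp();print(g,(g[:2]-[.5565,-.109])@[.205,.979],(g[:2]-[.5565,-.109])@[.979,-.205])"
```

```text
time_s: 20.5
ee_pos: [0.594, 0.0693, 0.272]
eef_rot: [3.14, -0.0, 2.937]
force: [-6.1, 4.5, 9.0]
grip_width: 0.0093
grip_force: 15.0
time_s: 21.3
ee_pos: [0.5713, -0.0388, 0.2719]
eef_rot: [3.141, -0.002, 2.936]
force: [-9.7, 4.5, 12.7]
grip_width: 0.0091
grip_force: 15.0
[ 0.57105064 -0.03864629  0.09153098] 0.07185916680374191 -0.0001774331294806043
```

```bash
python3 -m jog '[[0,-0.3,0,0,0,0],[0,-0.6,0,0,0,0],[0,-0.9,0,0,0,0],[0,-1.2,0,0,0,0],[0,-1.4,0,0,0,0],[0,-1.4,0,0,0,0]]'
python3 -m jog '[[0,-0.2,0,0,0,0],[0,-0.4,0,0,0,0],[0,-0.6,0,0,0,0],[0,-0.6,0,0,0,0]]'
python3 -c "
from h import *
g=grasp();print(g,(g[:2]-[.5565,-.109])@[.205,.979])"
```

```text
time_s: 21.9
ee_pos: [0.5686, -0.0519, 0.272]
eef_rot: [3.141, -0.002, 2.937]
force: [-10.8, 2.1, 14.8]
grip_width: 0.0093
grip_force: 15.0
time_s: 22.3
ee_pos: [0.5678, -0.0551, 0.2719]
eef_rot: [3.135, -0.001, 2.938]
force: [-3.4, 30.9, 10.3]
grip_width: 0.011
grip_force: 15.0
[ 0.56788955 -0.0539908   0.09147846] 0.05618886332427919
```

```bash
python3 -m jog '[[0,0.2,0,0,0,0],[0,0.2,0,0,0,0],[0,0.2,0,0,0,0],[0,0.2,-3,0,0,0],[0,0.2,-7,0,0,0],[0,0.2,-11,0,0,0]]' 32
python3 -m jog '[[2,5,-1,0,0,0],[5,10,-2,0,0,0],[8,15,-3,0,0,0],[11,20,-3,0,0,0],[14,25,-3,0,0,0],[14,25,-3,0,0,0],[14,25,-3,0,0,0]]'
python3 - <<'E'
from h import *
a=ctrl.camera("top")["img"][90:300,150:450];b=ctrl.camera("side")["img"][70:280,180:380]
cv2.imwrite("pics/end.png",cv2.resize(np.hstack([a,b]),None,fx=1.6,fy=1.6,interpolation=cv2.INTER_CUBIC))
E
```

```text
time_s: 22.9
ee_pos: [0.5681, -0.0562, 0.3821]
eef_rot: [-3.141, -0.001, 2.936]
force: [0.6, 0.1, 0.3]
grip_width: 0.03
grip_force: 0.0
time_s: 23.6
ee_pos: [0.4807, 0.2205, 0.4112]
eef_rot: [3.141, -0.0, 2.941]
force: [-0.1, 0.1, -0.3]
grip_width: 0.0299
grip_force: 0.0
```

View pics/end.png

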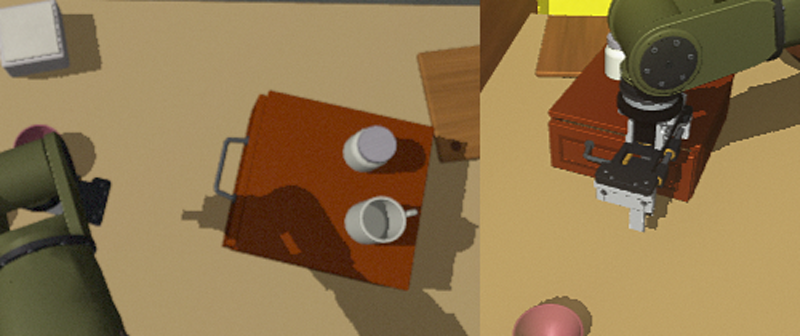

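The drawer is flush with the carcass in both views, the jar and mug stand where they were, and the robot is clear.

```bash
python3 -c "
from station import ctrl
print(ctrl.hand_in())"
```

```text
the job is handed in; nothing more can be done
None
```

I handed the job in at about 24 s: the tin lies flat in the drawer with the spoon tray drawn forward over it, the drawer is shut, and the bystander items were left alone; the judge returned no verdict.

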